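# Feed a bar through the guard of a hand punch with a push stick

## Task

Take the wooden push stick by its handle and use it to feed the small metal bar through the low opening of the hand punch's guard until it is pressed up firmly against the hidden back gauge, but gently, feeling for it and stopping there at once: the gauge is only held by friction and must not be shoved off its setting. Hold it pressed there for a moment, then draw the stick out and lay it flat on the bench, off the machine, leaving the bar against the gauge. Move the bar with the stick only, keep the gripper off the bar and the punch, and leave the other things on the bench where they stand.

Things in the scene. Friction and masses are not known exactly. Their poses are not given: they have to be found in the camera images.
- punch: Fixed hand punch: dark steel bed, grey guard, grey frame with a (fixed) lever. Origin on the bench under the middle of the guard's mouth; +x is the feed direction, z up; place and yaw vary. Bed: face 12 mm above the bench, 110 mm wide, from x = -145 to 190 mm. Guard: x = 0 to 155 mm, top 51 mm above the bench. Frame: from x = 85 mm, up to 201 mm high.
- mouth (a point): Middle of the guard's mouth on the bed's face, 12 mm above the bench; axes as the punch. From here a straight channel, 36 mm wide and 18 mm high, runs along y = 0. Before it two walls 14 mm high form a funnel, about 73 mm wide inside at x = -60 mm, narrowing to 35 mm at the mouth; the bed before the funnel is open.
- roller_spot (a point): Fixed point on the bed 85 mm inside the mouth, under a hidden sprung roller that holds the bar down. The bar's nose meets it about 80 mm inside the mouth: a short resistance of up to about 6 N, then a steady drag of 1 to 5 N while it slides on under the roller.
- gauge_zone (a point): Fixed point on the bed 122 mm inside the mouth, the middle of the gauge's range: NOT the gauge itself. The hidden steel back gauge blocks the channel with its face anywhere from 100 to 145 mm inside the mouth. Its setting is not measured; it is felt as a hard stop. Friction holds it: it slides from about 15 N, and counts as shoved at 2.5 mm.
- bar_mid (a point): Centre of the plain aluminium bar, 60 x 32 x 10 mm, about 55 g, lying loose on the bed before the funnel, somewhat off-centre and skewed. x along its length toward the guard, z up.
- bar_nose (a point): Middle of the bar's leading end face, 30 mm from its centre.
- stick_grip (a point): Middle of the handle of the wooden push stick (about 60 g), where it is gripped. The stick stands on its blade, 180 x 24 x 10 mm; near the back end is an upright handle, 50 mm long, 16 mm thick, its top 56 mm above the underside. This point is 36 mm above the underside; x points along the blade to the pushing tip, 145 mm ahead; y across the handle; z up.
- stick_tip (a point): Middle of the stick's square pushing end face, 24 mm wide and 10 mm high, 5 mm above the underside of the blade; axes as the handle's.
- petri: Petri dish with lid, 90 mm across and 15 mm high, a bystander; origin in the middle of its underside.
- beaker: Small glass beaker, 54 x 60 x 66 mm, a bystander; origin in the middle of its underside.
- large_beaker: Larger glass beaker, 73 x 79 x 90 mm, a bystander; origin in the middle of its underside.
- calculator: Pocket calculator, 148 x 78 x 14 mm, a bystander; origin in the middle of its underside.
- eraser: Eraser, 19 x 42 x 12 mm, a bystander; origin in the middle of its underside.
There are look-alikes about, which are no part of the job. There is more than one size of the part that bears stick_grip; the job needs the larger.

How it is judged:
By the outcome, as a careful person would: the job done as asked, in the order asked, and still so for the second after the job is handed in, with the robot touching nothing.
It also fails if it takes over 67 s, if anything falls off the work surface, if the arm or the gripper's body presses on something with over 40 N, if the wrist force passes 120 N, or if a joint passes its speed limit or range.

## Robot

A 6-joint arm with a two-finger parallel gripper is mounted at the origin on a cart in front of the work surface, level with it; the furniture and walls round the work are solid. World frame = base frame: x ahead of the robot, y to its left, z up, the work surface at z = 0. Lengths are in m, angles in rad, forces in N, time in s.
With the tool pointing down it reaches from about 0.25 to 0.725 m from the base axis. Payload 4 kg.
Tool frame: the origin (TCP) lies midway between the tips of the shut fingers; the grasp point (between the pads) lies 19 mm behind it (bot.grip_point_offset is the distance from the TCP to the grasp point, in m); z points along the fingers, y is the line along which they close (so a half turn about z gives the same grasp; the last joint's range is limited). The gripper opens to 85 mm and grips with 20 to 120 N. Pads are 22 mm wide; open, the fingers measure 114 mm over their backs; the gripper's body (76 mm by 85 mm) begins 54 mm behind the grasp point. The pads swing forward as they close: fully open they stand 13 mm farther back than shut.
Start: joints at [1.291, 0.241, 0.005, 1.335, 0, 1.571], TCP at [0.138, 0.481, 0.231] pointing down, gripper open.
Joint ranges: [-2.72, 2.72], [-1.05, 1.87], [-1.09, 1.28], [-1.99, 2.15], [-1.42, 1.44], [-3.14, 3.14]. Speed limits (rad/s): [2.79, 2.79, 3.14, 3.14, 3.14, 3.14].

## Interface

Orientations are given as a unit quaternion [x, y, z, w].
In Python, from workcell import bot gives the robot as it stands.
- The arm moves only by the tool step_arm, never from a script. Its argument "targets" is text: rows parted by semicolons, each of 7 numbers parted by spaces: the opening, from -1 (shut) to 1 (fully open), so that 0 is half open, then the shift along the world's x, y, z normalised to -1 to 1, where 1 is 0.5 m, then the turn, a rotation vector about the world's x, y, z normalised to -1 to 1, where 1 is pi/4 rad. In form: gripper x y z wx wy wz; .... A call has 1 to 10 rows; each row is the pose to reach, as a shift and turn from the pose commanded when the call began; what a row does not reach only later rows make up. A row lasts 1/12 s, in which the tool goes at most 41.7 mm and 7.16 degrees, less where a joint would pass 70% of its speed; a pose out of reach is approached as far as the arm can. A call with a number of a shift or a turn outside -1 to 1 is refused whole. A call with a gripper value outside its range is refused whole. The fingers move at their own pace and stop on an object; the grip force is fixed at half the most. Time passes only in rows, so rows that repeat a pose let the fingers close. It gives the time, the measured TCP pose, the force, the opening and the grip force at its end, in the units of the state.
- bot.get_obs(): the state, without advancing time (a new reading comes with each control period).
- bot.camera(name): name is "side" or "top" or "wrist"; returns the picture (400x640x3 uint8, red, green, blue); there is no depth.
- bot.camera_info(name): a dict with "vertical_fov" (degrees; the focal length in pixels is half the picture's height over the tangent of half this angle, whatever the lens; pixels are square), "cx", "cy" (the principal point, pixels), "pose" (4x4, takes a point from camera to world coordinates). Camera axes: x right, y up, looking along -z (the intrinsics and any distortion apply to the point x, -y, -z); pixel columns grow to the right and rows downward; lengths in m; the calibration is good to about 2 mm. A picture is of the moment at which its call begins: read the wrist's pose just before it. camera_info takes no time and is no camera call; for the wrist camera it gives the pose at the moment of the call.
- bot.job_done(): hands the job in; it is judged then, once.
The state is a dict: "clock": time; "joint_pos": joint angles; "joint_vel": joint speeds; "tau": joint torques, N m; "eef_pos": TCP position; "tool_rot": TCP orientation; "ft_force": force on the tool from outside, world axes, zero at the start; "ft_torque": the same for the moment, N m; "grip_width": finger opening in m; "grasp_force": force on a finger pad.
Only numpy, scipy, OpenCV 4.12 (cv2) and the standard library are available. Lean on these libraries where they do the work, as an engineer would, in place of code of your own. Each camera call takes 0.05 s, during which the arm holds its last target. There are 200 camera calls.

## Working session

There is one attempt and no reset: what is moved stays moved. The work goes in short steps, Python scripts to look and compute and a tool call to move; the robot and the scene stay as the last step left them, time stands still between calls to the robot, and variables do not carry over. Pictures are saved under pics/ and viewed, at most 10 in all, crops included, and the job is handed in when it is done.

Besides the shell and the picture viewer there is one more tool, called after "Emit:" by a JSON object that holds its "op" and its "data", one argument or row to a line. step_arm: Moves the arm, as the interface text tells. Scaled input: -1 to 1 covers 0.5 m each way for a shift and pi/4 rad each way for a turn. Its arguments: {"type":"object","properties":{"targets":{"type":"string"}},"required":["targets"]}

```bash
mkdir -p pics; ls; python3 - <<'E'
from workcell import bot
import cv2,numpy as np
for n in("top","side"):
    i=bot.camera_info(n);print(n,{k:(np.round(v,4).tolist() if k=="pose" else v) for k,v in i.items()})
    cv2.imwrite(f"pics/{n}0.png",bot.camera(n)[...,::-1])
print(bot.get_obs(), bot.grip_point_offset)
E
```

```text
pics
top {'vertical_fov': 48.47417543696131, 'cx': 318.13102197001166, 'cy': 197.5346363270147, 'pose': [[-0.0376, 0.9775, -0.2077, 0.2995], [-0.9993, -0.0361, 0.0113, 0.0459], [0.0036, 0.2079, 0.9781, 1.3905], [0.0, 0.0, 0.0, 1.0]]}
side {'vertical_fov': 43.90344712573061, 'cx': 327.7382853504067, 'cy': 201.72387324377547, 'pose': [[-0.9918, 0.0472, -0.1188, 0.3619], [-0.1277, -0.4068, 0.9045, 1.574], [-0.0057, 0.9123, 0.4095, 0.7385], [0.0, 0.0, 0.0, 1.0]]}
{'clock': 0.1, 'joint_pos': array([1.29100124e+00, 2.41365615e-01, 3.84639178e-03, 1.33517262e+00,
       8.01675357e-06, 1.57080114e+00]), 'joint_vel': array([ 1.74602893e-03, -2.04624970e-03,  2.86558724e-03,  7.55292231e-05,
       -2.81609335e-04, -2.93381976e-04]), 'tau': array([ 3.25571591e-04, -3.73138118e+01,  2.53010881e+01,  1.09013767e-02,
        3.35369032e-05, -6.03428134e-06]), 'eef_pos': array([0.13792207, 0.48001743, 0.23048319]), 'tool_rot': array([ 1.39443980e-01,  9.90229508e-01, -9.37941824e-04, -1.36124152e-04]), 'ft_force': array([ 0.21148256, -0.38101415, -0.83745831]), 'ft_torque': array([ 0.00104091, -0.00989245,  0.02788293]), 'grasp_force': 0.0, 'grip_width': 0.08527499526682046} 0.0187
```

View pics/top0.png

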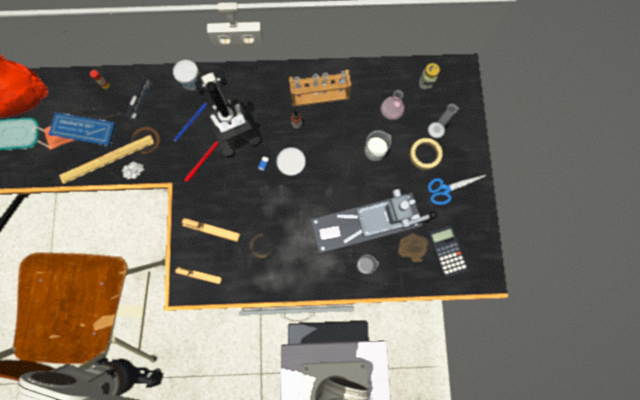

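View pics/side0.png

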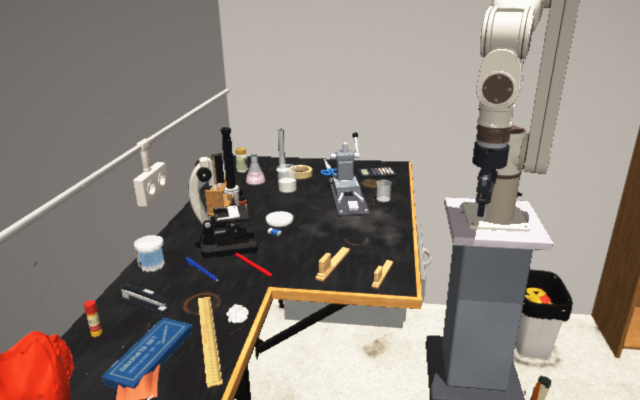

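Top view: the larger stick lies at about (210,230), handle near (192,224), tip (239,239). The smaller look-alike is at (198,275), and the yellow ruler at (107,160) is another stick-like thing. The punch runs from (315,235) to (430,210), with the bar at (330,233). I choose the larger stick at (210,230) and will check it in a wrist close-up.

```bash
cat > h.py <<'E'
from workcell import bot
import cv2,numpy as np
def ray(info,u,v,z):
    f=200/np.tan(np.radians(info["vertical_fov"]/2));P=np.asarray(info["pose"])
    d=P[:3,:3]@np.array([(u-info["cx"])/f,-(v-info["cy"])/f,-1]);o=P[:3,3]
    return o+d*(z-o[2])/d[2]
def proj(info,p):
    f=200/np.tan(np.radians(info["vertical_fov"]/2));P=np.asarray(info["pose"])
    c=P[:3,:3].T@(np.asarray(p)-P[:3,3]);return info["cx"]-f*c[0]/c[2],info["cy"]+f*c[1]/c[2]
E
python3 - <<'E'
from h import *
im=cv2.imread("pics/top0.png");i=bot.camera_info("top")
hsv=cv2.cvtColor(im,cv2.COLOR_BGR2HSV)
m=cv2.inRange(hsv,(10,60,120),(35,255,255));m[:, :170]=0;m[300:]=0;m[:200]=0
for c in cv2.findContours(m,0,2)[0]:
    if cv2.contourArea(c)>60:
        b=cv2.boxPoints(cv2.minAreaRect(c));print(cv2.contourArea(c),[np.round(ray(i,*p,.01)[:2],3).tolist() for p in b])
for n,p,z in(("bar",(330,233),.022),("bedcorner",(314,222),.012),("bedc2",(319,251),.012),("mouthish",(362,223),.012),("frame",(405,208),.1)):print(n,ray(i,*p,z))
j=bot.camera_info("wrist");print(np.round(j["pose"],3),j["vertical_fov"],j["cx"],j["cy"])
E
```

```text
453.0 [[0.277, -0.012], [0.276, -0.536], [0.26, -0.535], [0.261, -0.012]]
289.0 [[0.373, 0.48], [0.396, 0.475], [0.356, 0.334], [0.334, 0.339]]
461.0 [[0.519, 0.465], [0.547, 0.458], [0.489, 0.278], [0.461, 0.286]]
bar [ 0.47643593 -0.00242679  0.022     ]
bedcorner [0.51423654 0.04586166 0.012     ]
bedc2 [0.42307233 0.0336441  0.012     ]
mouthish [ 0.50548791 -0.10441281  0.012     ]
frame [ 0.53235456 -0.22454003  0.1       ]
[[ 0.276 -0.913 -0.3    0.062]
 [ 0.961  0.261  0.088  0.503]
 [-0.002 -0.313  0.95   0.373]
 [ 0.     0.     0.     1.   ]] 60.76700551302534 311.1851523584597 201.1109312518917
```

Emit:
{"op": "step_arm", "data": {
  "targets": "1 0.76 -0.12 0 0 0 -1;1 0.76 -0.12 0 0 0 -1;1 0.76 -0.12 0 0 0 -1;1 0.76 -0.12 0 0 0 -1;1 0.76 -0.12 0 0 0 -1;1 0.76 -0.12 0 0 0 -1;1 0.76 -0.12 0 0 0 -1;1 0.76 -0.12 0 0 0 -1;1 0.76 -0.12 0 0 0 -1;1 0.76 -0.12 0 0 0 -1"
}}

```text
clock: 0.93
eef_pos: [0.5237, 0.4177, 0.2288]
tool_rot: [0.51, 0.86, -0.001, 0.001]
ft_force: [-1.0, 0.3, -0.4]
grip_width: 0.0853
grasp_force: 0.0
```

Emit:
{"op": "step_arm", "data": {
  "targets": "1 0 0 0 0 0 -1;1 0 0 0 0 0 -1;1 0 0 0 0 0 -1;1 0 0 0 0 0 -1;1 0 0 0 0 0 -1;1 0 0 0 0 0 -1;1 0 0 0 0 0 -1;1 0 0 0 0 0 -1"
}}

```text
clock: 1.6
eef_pos: [0.5178, 0.4204, 0.2305]
tool_rot: [0.799, 0.601, -0.001, 0.0]
ft_force: [-0.8, 0.2, -0.4]
grip_width: 0.0857
grasp_force: 0.0
```

```bash
python3 - <<'E'
from h import *
o=bot.get_obs();print(o["clock"],o["eef_pos"],o["tool_rot"],o["joint_pos"])
np.save("w1.npy",bot.camera_info("wrist")["pose"]);cv2.imwrite("pics/w1.png",bot.camera("wrist")[...,::-1])
E
```

```text
1.6 [0.51784468 0.42035708 0.23049649] [ 7.98938937e-01  6.01411677e-01 -7.54348614e-04  1.55236285e-05] [6.81849741e-01 5.94654275e-01 5.38639682e-01 1.51629056e+00
 2.41533432e-05 2.53290820e+00]
```

View pics/w1.png

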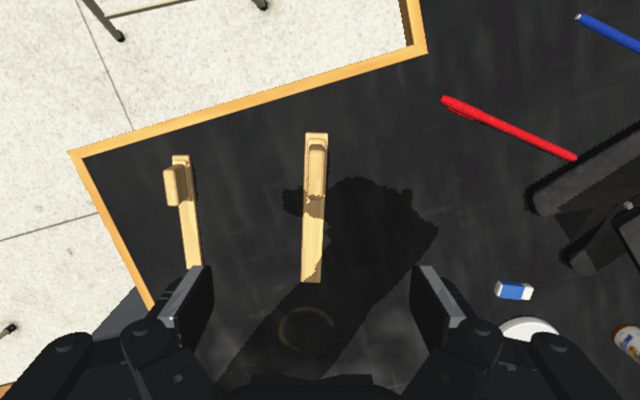

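The close-up shows the larger stick from its back end (316,133) to its tip (311,282), with the handle at about (316,165). The smaller look-alike is at (185,210). Measuring next.

```bash
python3 - <<'E'
from h import *
i=bot.camera_info("wrist");im=cv2.imread("pics/w1.png")
hsv=cv2.cvtColor(im,cv2.COLOR_BGR2HSV);m=cv2.inRange(hsv,(8,50,50),(35,255,255))
m[:, :260]=0;m[:, 360:]=0;m[:115]=0
c=max(cv2.findContours(m,0,2)[0],key=cv2.contourArea)
b=cv2.boxPoints(cv2.minAreaRect(c));print(cv2.contourArea(c),b.round(1).tolist())
mm=np.zeros_like(m);cv2.drawContours(mm,[c],-1,255,-1)
# centreline of blade top (z=.01) rows 230..278
L=[]
for v in range(225,281,5):
    u=np.where(mm[v])[0];a=ray(i,u.min()-.5,v,.01);d=ray(i,u.max()+.5,v,.01);L.append((a+d)/2);w=np.linalg.norm(a-d)
L=np.array(L);d=L[-1]-L[0];print("width",w,"yaw",np.degrees(np.arctan2(d[1],d[0])))
bot_=c[:,0,1].max();top=c[:,0,1].min()
print(top,bot_,"tip top edge",ray(i,311,bot_+1,.01),"tip bottom",ray(i,311,bot_+1,0),"back",ray(i,316,top,.01))
cv2.imwrite("pics/w1c.png",cv2.resize(im[120:295,230:400],None,fx=3.4,fy=3.4,interpolation=2))
print(i["pose"][:3,3])
E
```

```text
3286.0 [[298.8999938964844, 281.8999938964844], [304.1000061035156, 130.8000030517578], [328.5, 131.60000610351562], [323.20001220703125, 282.79998779296875]]
width 0.025481176447789456 yaw -107.82936201652886
131 282 tip top edge [0.47904862 0.28183568 0.01      ] tip bottom [0.47735617 0.2758944  0.        ] back [0.5342263  0.45580458 0.01      ]
[0.5405317  0.49766919 0.37327765]
```

View pics/w1c.png

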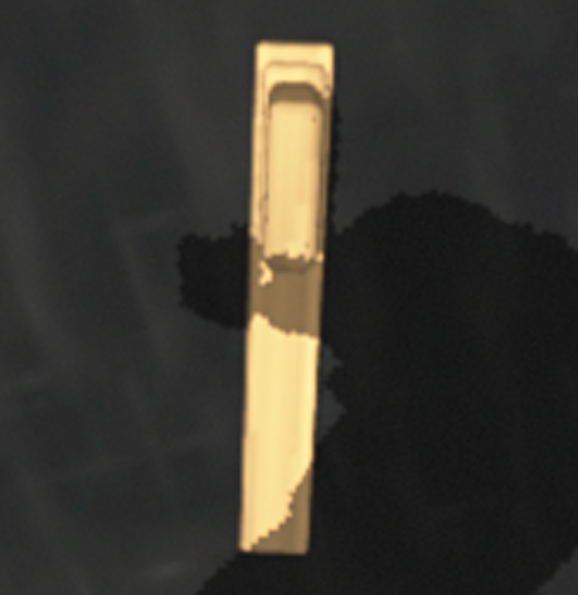

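Emit:
{"op": "step_arm", "data": {
  "targets": "1 0.0114 0.001 -0.15 0 0 -0.038;1 0.0114 0.001 -0.22 0 0 -0.038;1 0.0114 0.001 -0.3 0 0 -0.038;1 0.0114 0.001 -0.37 0 0 -0.038;1 0.0114 0.001 -0.41 0 0 -0.038;1 0.0114 0.001 -0.425 0 0 -0.038;1 0.0114 0.001 -0.425 0 0 -0.038;-1 0.0114 0.001 -0.425 0 0 -0.038;-1 0.0114 0.001 -0.425 0 0 -0.038;-1 0.0114 0.001 -0.425 0 0 -0.038"
}}

```text
clock: 2.48
eef_pos: [0.526, 0.4228, 0.0227]
tool_rot: [0.808, 0.59, 0.003, -0.0]
ft_force: [-0.2, -0.3, 0.2]
grip_width: 0.0516
grasp_force: 0.0
```

Emit:
{"op": "step_arm", "data": {
  "targets": "-1 0 0 0 0 0 0;-1 0 0 0 0 0 0;-1 0 0 0 0 0 0;-1 0 0 0 0 0 0;-1 0 0 0 0 0 0;-1 0 0 0 0 0 0"
}}

```text
clock: 2.98
eef_pos: [0.5244, 0.4216, 0.0203]
tool_rot: [0.808, 0.59, 0.001, -0.0]
ft_force: [-2.3, -0.8, 5.4]
grip_width: 0.0154
grasp_force: 61.0
```

Emit:
{"op": "step_arm", "data": {
  "targets": "-1 0 0 0.02 0 0 0;-1 0 0 0.08 0 0 0;-1 0 0 0.15 0 0 0;-1 0 0 0.23 0 0 0;-1 0 -0.04 0.31 0 0 0.1;-1 0 -0.08 0.39 0 0 0.2;-1 0 -0.14 0.47 0 0 0.35;-1 0 -0.21 0.53 0 0 0.5;-1 0 -0.28 0.56 0 0 0.6;-1 0 -0.35 0.56 0 0 0.71"
}}

```text
clock: 3.82
eef_pos: [0.5247, 0.2522, 0.3027]
tool_rot: [0.612, 0.791, 0.003, 0.002]
ft_force: [0.7, -1.3, -0.5]
grip_width: 0.0154
grasp_force: 60.4
```

Emit:
{"op": "step_arm", "data": {
  "targets": "-1 0 -0.08 0 0 0 0;-1 0 -0.16 0 0 0 0;-1 0 -0.24 0 0 0 0;-1 0 -0.32 0 0 0 0;-1 0 -0.4 0 0 0 0;-1 -0.01 -0.48 0 0 0 0;-1 -0.01 -0.56 0 0 0 0;-1 -0.01 -0.64 0 0 0 0;-1 -0.01 -0.7 0 0 0 0;-1 -0.01 -0.71 0 0 0 0"
}}

```text
clock: 4.65
eef_pos: [0.518, -0.1077, 0.298]
tool_rot: [0.617, 0.787, -0.001, 0.0]
ft_force: [-0.4, 1.1, 0.3]
grip_width: 0.0151
grasp_force: 60.3
```

Emit:
{"op": "step_arm", "data": {
  "targets": "-1 0 0 0 0 0 0;-1 0 0 0 0 0 0;-1 0 0 0 0 0 0"
}}

```text
clock: 4.9
eef_pos: [0.5187, -0.1018, 0.298]
tool_rot: [0.614, 0.79, 0.0, -0.0]
ft_force: [0.0, 0.4, -0.8]
grip_width: 0.0154
grasp_force: 60.3
```

```bash
python3 - <<'E'
from h import *
o=bot.get_obs();print(o["clock"],o["eef_pos"],o["tool_rot"],o["joint_pos"],o["ft_force"],o["ft_torque"])
np.save("w2.npy",bot.camera_info("wrist")["pose"]);cv2.imwrite("pics/w2.png",bot.camera("wrist")[...,::-1])
E
```

```text
4.9 [ 0.51870923 -0.10182545  0.29797258] [ 6.13706752e-01  7.89533999e-01  1.29604147e-04 -2.63750750e-04] [-1.94109761e-01  2.82355769e-01  2.32300014e-01  1.52109506e+00
  4.68810661e-04  1.12738409e+00] [ 1.66292222e-04  3.95812765e-01 -7.95064928e-01] [0.00050007 0.01728907 0.00743453]
```

View pics/w2.png

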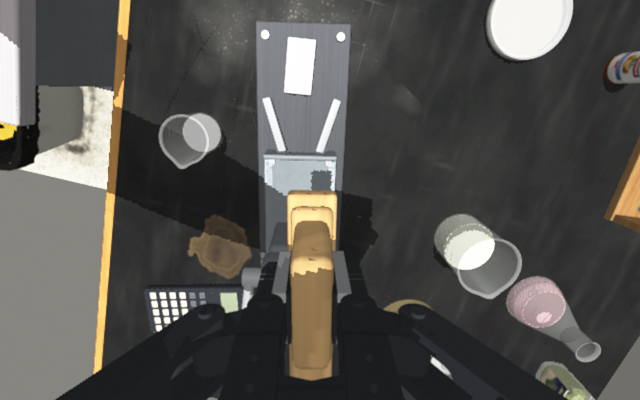

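The wrist view shows the bed end at (256,22)–(350,24), the bar at about (299,66), the funnel walls running from y=98 to 150, and the guard's front top edge at (264,153)–(337,153). Measuring these now.

```bash
cat > m.py <<'E'
from h import *
import sys
def barbox(im,i,roi):
    x0,y0,x1,y1=roi;g=cv2.cvtColor(im,cv2.COLOR_BGR2GRAY)[y0:y1,x0:x1]
    c=max(cv2.findContours((g>170).astype(np.uint8),0,2)[0],key=cv2.contourArea)+[x0,y0]
    b=cv2.boxPoints(cv2.minAreaRect(c));return b,np.array([ray(i,*p,.022) for p in b])
E
python3 - <<'E'
from m import *
i=bot.camera_info("wrist");i["pose"]=np.load("w2.npy");im=cv2.imread("pics/w2.png")
b,B=barbox(im,i,(275,30,325,97));print(b.round(1).tolist());print(B.round(4).tolist());ctr=B.mean(0);print("ctr",ctr,[np.linalg.norm(B[k]-B[k-1]).round(4) for k in range(4)])
g=cv2.cvtColor(im,cv2.COLOR_BGR2GRAY)
# bed edges: row profiles
for v in (30,45,60,75,90,110,130):
    r=g[v].astype(int);d=np.abs(np.gradient(cv2.GaussianBlur(g,(3,3),0)[v].astype(float)))
    l=240+d[240:270].argmax();rr=335+d[335:365].argmax()
    a,c=ray(i,l,v,.012),ray(i,rr,v,.012);print(v,l,rr,((a+c)/2).round(4),np.linalg.norm(a-c).round(4))
for p,z in (((303,22.5),.012),((300.5,152.5),.051),((265,98),.026),((340,100),.026),((262,99),.026),((335,98),.026)):print(p,ray(i,*p,z).round(4))
print(g[140:165,300].tolist(), g[15:30,300].tolist())
for v in range(102,150,6):
    u=np.where(g[v,255:350]>120)[0]+255
    l=u[u<300];r=u[u>=300]
    if len(l) and len(r):print(v,l.min(),l.max(),r.min(),r.max(),((ray(i,l.max(),v,.026)+ray(i,r.min(),v,.026))/2).round(4))
E
```

```text
[[282.1000061035156, 92.30000305175781], [287.20001220703125, 35.79999923706055], [315.8999938964844, 38.400001525878906], [310.70001220703125, 94.9000015258789]]
[[0.468, -0.0357, 0.022], [0.4602, 0.0242, 0.022], [0.4919, 0.0296, 0.022], [0.5012, -0.0302, 0.022]]
ctr [ 0.48030716 -0.00303397  0.022     ] [np.float64(0.0337), np.float64(0.0604), np.float64(0.0321), np.float64(0.0605)]
30 267 350 [0.4814 0.0372 0.012 ] 0.0943
45 256 349 [0.4785 0.0204 0.012 ] 0.107
60 256 348 [0.4818 0.0047 0.012 ] 0.1072
75 256 348 [ 0.4857 -0.0112  0.012 ] 0.1085
90 256 347 [ 0.4892 -0.0277  0.012 ] 0.1088
110 265 337 [ 0.4941 -0.0503  0.012 ] 0.0876
130 257 345 [ 0.4998 -0.0736  0.012 ] 0.109
(303, 22.5) [0.4735 0.0431 0.012 ]
(300.5, 152.5) [ 0.5053 -0.094   0.051 ]
(265, 98) [ 0.4504 -0.0467  0.026 ]
(340, 100) [ 0.5356 -0.0272  0.026 ]
(262, 99) [ 0.4473 -0.0486  0.026 ]
(335, 98) [ 0.5294 -0.0265  0.026 ]
[123, 121, 121, 121, 121, 121, 121, 121, 120, 122, 122, 118, 103, 88, 93, 139, 197, 211, 191, 162, 162, 193, 193, 194, 194] [109, 100, 93, 104, 104, 100, 86, 97, 124, 136, 136, 135, 134, 135, 135]
102 258 299 300 345 [ 0.4904 -0.0411  0.026 ]
108 258 299 300 345 [ 0.492  -0.0477  0.026 ]
114 258 299 300 344 [ 0.4936 -0.0543  0.026 ]
120 259 299 300 344 [ 0.4953 -0.061   0.026 ]
126 259 299 300 343 [ 0.4969 -0.0678  0.026 ]
132 259 299 300 343 [ 0.4986 -0.0747  0.026 ]
138 259 299 300 343 [ 0.5003 -0.0816  0.026 ]
144 259 299 300 342 [ 0.502  -0.0887  0.026 ]
```

Emit:
{"op": "step_arm", "data": {
  "targets": "-1 -0.02 0.07 0 0 0 -0.028;-1 -0.04 0.14 0 0 0 -0.028;-1 -0.06 0.22 0 0 0 -0.028;-1 -0.08 0.3 0 0 0 -0.028;-1 -0.1 0.38 0 0 0 -0.028;-1 -0.12 0.45 0 0 0 -0.028;-1 -0.14 0.51 0 0 0 -0.028;-1 -0.155 0.56 0 0 0 -0.028;-1 -0.164 0.583 0 0 0 -0.028;-1 -0.164 0.583 0 0 0 -0.028"
}}

```text
clock: 5.78
eef_pos: [0.435, 0.1923, 0.2981]
tool_rot: [0.62, 0.785, 0.0, -0.0]
ft_force: [0.3, -0.3, -0.8]
grip_width: 0.0149
grasp_force: 60.3
```

Emit:
{"op": "step_arm", "data": {
  "targets": "-1 0 0 -0.07 0 0 0;-1 0 0 -0.15 0 0 0;-1 0 0 -0.23 0 0 0;-1 0 0 -0.31 0 0 0;-1 0 0 -0.38 0 0 0;-1 0 0 -0.44 0 0 0;-1 0 0 -0.48 0 0 0;-1 0 0 -0.51 0 0 0;-1 0 0 -0.51 0 0 0;-1 0 0 -0.51 0 0 0"
}}

```text
clock: 6.62
eef_pos: [0.4361, 0.1884, 0.0425]
tool_rot: [0.623, 0.783, -0.001, -0.0]
ft_force: [0.2, 0.3, 0.4]
grip_width: 0.0151
grasp_force: 60.4
```

```bash
cat > st.py <<'E'
from m import *
M=np.array([.506,-.097]);u=np.array([.2255,-.9742]);n=np.array([.9742,.2255])
def st():
    o=bot.get_obs();d=o["eef_pos"][:2]-M;q=o["tool_rot"]
    x=2*np.degrees(np.arctan2(q[1],q[0]))-180
    f=o["ft_force"]
    print("t %.2f tip along %.1f lat %.1f z %.4f yaw %.2f | F along %.1f lat %.1f z %.1f"%(o["clock"],(d@u+.145)*1e3,(d@n)*1e3,o["eef_pos"][2],x,f[:2]@u,f[:2]@n,f[2]),o["eef_pos"])
E
python3 - <<'E'
from st import *
st()
np.save("w3.npy",bot.camera_info("wrist")["pose"]);cv2.imwrite("pics/w3.png",bot.camera("wrist")[...,::-1])
cv2.imwrite("pics/s3.png",bot.camera("side")[...,::-1])
s=cv2.imread("pics/s3.png")[150:280,280:420];w=cv2.imread("pics/w3.png")
a=cv2.resize(s,(420,390),interpolation=2);cv2.imwrite("pics/c3.png",np.hstack([a,cv2.resize(w[230:400,200:400],(380,323))[:,:] if 0 else cv2.copyMakeBorder(cv2.resize(w[230:400,220:400],(380,359)),0,31,0,0,0)]))
E
```

```text
t 6.62 tip along -148.8 lat -3.8 z 0.0425 yaw -77.01 | F along -0.2 lat 0.3 z 0.4 [0.43606832 0.18840844 0.04252254]
```

View pics/c3.png

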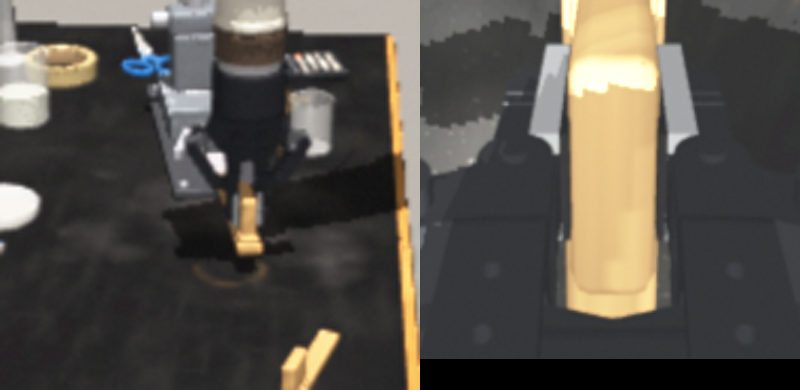

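Emit:
{"op": "step_arm", "data": {
  "targets": "-1 0 0 -0.017 0 0 0;-1 0 0 -0.017 0 0 0;-1 0.0018 -0.0078 -0.017 0 0 0;-1 0.0036 -0.0156 -0.017 0 0 0;-1 0.0054 -0.0234 -0.017 0 0 0;-1 0.0072 -0.0312 -0.017 0 0 0;-1 0.009 -0.039 -0.017 0 0 0;-1 0.0108 -0.0468 -0.017 0 0 0;-1 0.0126 -0.0546 -0.017 0 0 0;-1 0.0144 -0.0623 -0.017 0 0 0"
}}

```text
clock: 7.55
eef_pos: [0.4442, 0.157, 0.0345]
tool_rot: [0.623, 0.782, 0.0, -0.0]
ft_force: [-0.9, 0.1, -0.3]
grip_width: 0.0151
grasp_force: 60.3
```

```bash
python3 - <<'E'
from st import *
st();i=bot.camera_info("top");im=bot.camera("top")[...,::-1].copy();cv2.imwrite("pics/t4.png",im)
w=bot.camera("wrist")[...,::-1];cv2.imwrite("pics/w4.png",w)
c=cv2.resize(im[185:265,295:455],(800,400),interpolation=2);cv2.imwrite("pics/t4c.png",c)
E
```

```text
t 7.55 tip along -116.4 lat -3.0 z 0.0345 yaw -77.06 | F along -0.3 lat -0.8 z -0.3 [0.44415403 0.15702446 0.03448238]
```

View pics/t4c.png

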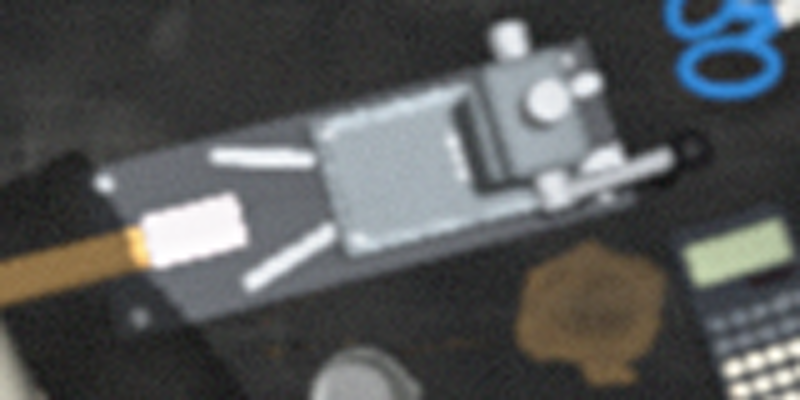

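The top crop shows the stick tip flush on the bar's rear at crop (138,245), and the bar nearly parallel to the bed. I'll measure its lateral offset.

```bash
cat >> st.py <<'E'
def bar(roi=(318,215,358,250),im=None):
    i=bot.camera_info("top");im=bot.camera("top")[...,::-1] if im is None else im
    k=4;x0,y0,x1,y1=roi;g=cv2.resize(cv2.cvtColor(im[y0:y1,x0:x1].copy(),cv2.COLOR_BGR2GRAY),None,fx=k,fy=k,interpolation=2)
    c=max(cv2.findContours((g>185).astype(np.uint8),0,2)[0],key=cv2.contourArea)
    b=(cv2.boxPoints(cv2.minAreaRect(c))+.5)/k-.5+[x0,y0]
    B=np.array([ray(i,*p,.022)[:2] for p in b]);C=np.c_[(B-M)@u,(B-M)@n]*1e3
    e=[C[k]-C[k-1] for k in range(4)];L=max(e,key=np.linalg.norm);L=L*np.sign(L[0])
    print("bar ctr",C.mean(0).round(1),"sides",[np.linalg.norm(x).round(1) for x in e],"yaw rel",np.degrees(np.arctan2(L[1],L[0])).round(1))
E
python3 - <<'E'
from st import *
bar(im=cv2.imread("pics/t4.png"));bar(im=cv2.imread("pics/top0.png"))
E
```

```text
bar ctr [-91.1  -3.3] sides [np.float64(34.4), np.float64(71.6), np.float64(34.5), np.float64(71.2)] yaw rel -0.7
bar ctr [-99.9  -5.3] sides [np.float64(34.8), np.float64(62.9), np.float64(34.8), np.float64(62.6)] yaw rel -4.5
```

Emit:
{"op": "step_arm", "data": {
  "targets": "-1 0.0023 -0.0077 0 0 0 0;-1 0.0046 -0.0154 0 0 0 0;-1 0.0069 -0.023 0 0 0 0;-1 0.0092 -0.0307 0 0 0 0;-1 0.0115 -0.0384 0 0 0 0;-1 0.0137 -0.0461 0 0 0 0;-1 0.016 -0.0538 0 0 0 0;-1 0.0183 -0.0614 0 0 0 0;-1 0.0206 -0.0691 0 0 0 0;-1 0.0229 -0.0768 0 0 0 0"
}}

```text
clock: 8.48
eef_pos: [0.4555, 0.1186, 0.0344]
tool_rot: [0.623, 0.782, -0.0, -0.0]
ft_force: [-0.7, 0.2, -1.0]
grip_width: 0.0153
grasp_force: 60.3
```

```bash
python3 - <<'E'
from st import *
st();im=bot.camera("top")[...,::-1];cv2.imwrite("pics/t5.png",im);bar((328,210,370,245),im)
cv2.imwrite("pics/t5c.png",cv2.resize(im[200:250,310:390].copy(),(800,500),interpolation=2))
E
```

```text
t 8.48 tip along -76.4 lat -0.6 z 0.0344 yaw -77.05 | F along -0.4 lat -0.6 z -1.0 [0.45551422 0.11857471 0.03440164]
bar ctr [-52.3  -0.9] sides [np.float64(34.4), np.float64(73.2), np.float64(34.5), np.float64(72.9)] yaw rel -0.1
```

View pics/t5c.png

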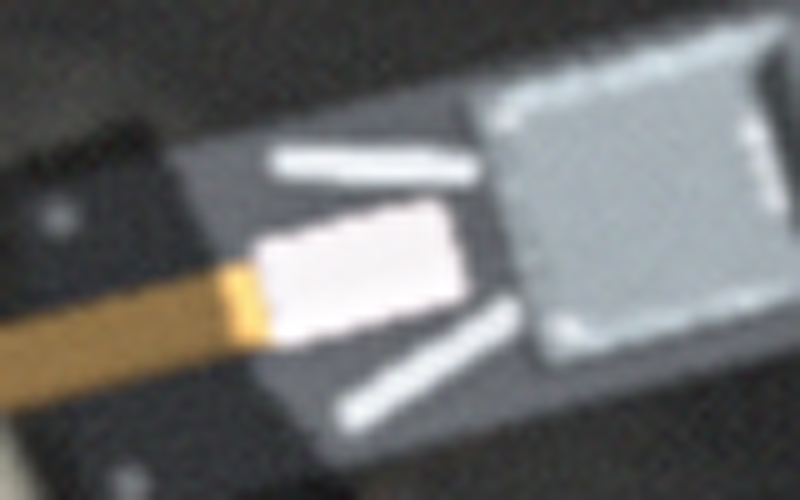

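Emit:
{"op": "step_arm", "data": {
  "targets": "-1 0.0014 -0.0058 0 0 0 0;-1 0.0027 -0.0117 0 0 0 0;-1 0.0041 -0.0175 0 0 0 0;-1 0.0054 -0.0234 0 0 0 0;-1 0.0068 -0.0292 0 0 0 0;-1 0.0081 -0.0351 0 0 0 0;-1 0.0095 -0.0409 0 0 0 0;-1 0.0108 -0.0468 0 0 0 0;-1 0.0122 -0.0526 0 0 0 0;-1 0.0135 -0.0584 0 0 0 0"
}}

```text
clock: 9.37
eef_pos: [0.4622, 0.0895, 0.0344]
tool_rot: [0.623, 0.782, -0.0, -0.0]
ft_force: [-0.1, 0.5, -1.1]
grip_width: 0.0153
grasp_force: 60.4
```

```bash
python3 - <<'E'
from st import *
st();im=bot.camera("top")[...,::-1];cv2.imwrite("pics/t6.png",im)
E
```

```text
t 9.37 tip along -46.6 lat -0.6 z 0.0344 yaw -77.05 | F along -0.5 lat 0.0 z -1.1 [0.46218404 0.08953413 0.03440335]
```

Emit:
{"op": "step_arm", "data": {
  "targets": "-1 0.0018 -0.0078 0 0 0 0;-1 0.0036 -0.0156 0 0 0 0;-1 0.0054 -0.0234 0 0 0 0;-1 0.0072 -0.0312 0 0 0 0;-1 0.009 -0.039 0 0 0 0;-1 0.0108 -0.0468 0 0 0 0;-1 0.0126 -0.0545 0 0 0 0;-1 0.0144 -0.0623 0 0 0 0;-1 0.0162 -0.0701 0 0 0 0;-1 0.018 -0.0779 0 0 0 0"
}}

```text
clock: 10.25
eef_pos: [0.4711, 0.0505, 0.0344]
tool_rot: [0.623, 0.782, -0.0, -0.0]
ft_force: [-0.7, 0.8, -0.5]
grip_width: 0.0151
grasp_force: 60.5
```

Emit:
{"op": "step_arm", "data": {
  "targets": "-1 0.0009 -0.0039 0 0 0 0;-1 0.0018 -0.0078 0 0 0 0;-1 0.0027 -0.0117 0 0 0 0;-1 0.0036 -0.0156 0 0 0 0;-1 0.0045 -0.0195 0 0 0 0;-1 0.0054 -0.0234 0 0 0 0;-1 0.0063 -0.0273 0 0 0 0;-1 0.0063 -0.0273 0 0 0 0"
}}

```text
clock: 10.92
eef_pos: [0.4746, 0.0368, 0.0345]
tool_rot: [0.623, 0.782, -0.0, 0.0]
ft_force: [0.6, 0.2, -1.3]
grip_width: 0.0155
grasp_force: 60.2
```

```bash
python3 - <<'E'
from st import *
st()
E
```

```text
t 10.92 tip along 7.6 lat -0.4 z 0.0345 yaw -77.06 | F along -0.0 lat 0.6 z -1.3 [0.47461413 0.03678706 0.03446165]
```

Emit:
{"op": "step_arm", "data": {
  "targets": "-1 0.0005 -0.0019 0 0 0 0;-1 0.0009 -0.0039 0 0 0 0;-1 0.0014 -0.0058 0 0 0 0;-1 0.0018 -0.0078 0 0 0 0;-1 0.0023 -0.0097 0 0 0 0;-1 0.0027 -0.0117 0 0 0 0;-1 0.0032 -0.0136 0 0 0 0;-1 0.0036 -0.0156 0 0 0 0"
}}

```text
clock: 11.58
eef_pos: [0.4763, 0.0293, 0.0345]
tool_rot: [0.623, 0.782, 0.0, 0.0]
ft_force: [-0.5, 0.4, -0.6]
grip_width: 0.0156
grasp_force: 60.3
```

Emit:
{"op": "step_arm", "data": {
  "targets": "-1 0.0005 -0.0019 0 0 0 0;-1 0.0009 -0.0039 0 0 0 0;-1 0.0014 -0.0058 0 0 0 0"
}}

```text
clock: 11.83
eef_pos: [0.4768, 0.0269, 0.0345]
tool_rot: [0.623, 0.782, 0.0, -0.0]
ft_force: [-0.7, 4.4, 1.6]
grip_width: 0.0153
grasp_force: 60.5
```

Emit:
{"op": "step_arm", "data": {
  "targets": "-1 0.0005 -0.0019 0 0 0 0;-1 0.0009 -0.0039 0 0 0 0;-1 0.0014 -0.0058 0 0 0 0"
}}

```text
clock: 12.08
eef_pos: [0.477, 0.0262, 0.0348]
tool_rot: [0.622, 0.783, 0.002, -0.002]
ft_force: [-4.1, 10.6, 5.2]
grip_width: 0.0156
grasp_force: 61.2
```

Emit:
{"op": "step_arm", "data": {
  "targets": "-1 0.0005 -0.0019 0 0 0 0;-1 0.0009 -0.0039 0 0 0 0;-1 0.0014 -0.0058 0 0 0 0"
}}

```text
clock: 12.33
eef_pos: [0.4778, 0.0226, 0.0347]
tool_rot: [0.622, 0.783, 0.001, -0.001]
ft_force: [-2.5, 6.9, 1.9]
grip_width: 0.0155
grasp_force: 60.9
```

Emit:
{"op": "step_arm", "data": {
  "targets": "-1 0.0005 -0.0019 0 0 0 0;-1 0.0009 -0.0039 0 0 0 0;-1 0.0014 -0.0058 0 0 0 0"
}}

```text
clock: 12.58
eef_pos: [0.4786, 0.0191, 0.0346]
tool_rot: [0.622, 0.783, 0.001, -0.001]
ft_force: [-0.8, 5.0, 2.3]
grip_width: 0.0153
grasp_force: 60.7
```

Emit:
{"op": "step_arm", "data": {
  "targets": "-1 0.0005 -0.0019 0 0 0 0;-1 0.0009 -0.0039 0 0 0 0;-1 0.0014 -0.0058 0 0 0 0;-1 0.0018 -0.0078 0 0 0 0"
}}

```text
clock: 12.92
eef_pos: [0.4795, 0.0151, 0.0346]
tool_rot: [0.623, 0.783, 0.001, -0.001]
ft_force: [-2.2, 5.8, 2.5]
grip_width: 0.0157
grasp_force: 60.7
```

Emit:
{"op": "step_arm", "data": {
  "targets": "-1 0.0002 -0.001 0 0 0 0;-1 0.0005 -0.0019 0 0 0 0;-1 0.0007 -0.0029 0 0 0 0;-1 0.0009 -0.0039 0 0 0 0"
}}

```text
clock: 13.25
eef_pos: [0.4799, 0.0132, 0.0346]
tool_rot: [0.623, 0.783, 0.001, -0.001]
ft_force: [-1.4, 5.9, 2.6]
grip_width: 0.0154
grasp_force: 60.7
```

Emit:
{"op": "step_arm", "data": {
  "targets": "-1 0.0002 -0.001 0 0 0 0;-1 0.0005 -0.0019 0 0 0 0;-1 0.0007 -0.0029 0 0 0 0;-1 0.0009 -0.0039 0 0 0 0"
}}

```text
clock: 13.58
eef_pos: [0.4804, 0.0112, 0.0346]
tool_rot: [0.623, 0.783, 0.001, -0.001]
ft_force: [-1.8, 5.1, 2.2]
grip_width: 0.0151
grasp_force: 60.7
```

Emit:
{"op": "step_arm", "data": {
  "targets": "-1 0.0002 -0.001 0 0 0 0;-1 0.0005 -0.0019 0 0 0 0;-1 0.0007 -0.0029 0 0 0 0"
}}

```text
clock: 13.83
eef_pos: [0.4807, 0.0097, 0.0346]
tool_rot: [0.623, 0.783, 0.001, -0.001]
ft_force: [-1.6, 5.8, 1.7]
grip_width: 0.0155
grasp_force: 60.7
```

Emit:
{"op": "step_arm", "data": {
  "targets": "-1 0.0002 -0.001 0 0 0 0;-1 0.0005 -0.0019 0 0 0 0;-1 0.0007 -0.0029 0 0 0 0"
}}

```text
clock: 14.08
eef_pos: [0.4811, 0.0083, 0.0346]
tool_rot: [0.623, 0.783, 0.001, -0.001]
ft_force: [-2.6, 5.5, 1.5]
grip_width: 0.0153
grasp_force: 60.7
```

Emit:
{"op": "step_arm", "data": {
  "targets": "-1 0.0002 -0.001 0 0 0 0;-1 0.0005 -0.0019 0 0 0 0;-1 0.0007 -0.0029 0 0 0 0"
}}

```text
clock: 14.33
eef_pos: [0.4814, 0.0069, 0.0346]
tool_rot: [0.623, 0.783, 0.001, -0.001]
ft_force: [-1.5, 5.1, 2.5]
grip_width: 0.0152
grasp_force: 60.7
```

Emit:
{"op": "step_arm", "data": {
  "targets": "-1 0.0002 -0.001 0 0 0 0;-1 0.0005 -0.0019 0 0 0 0;-1 0.0007 -0.0029 0 0 0 0"
}}

```text
clock: 14.58
eef_pos: [0.4817, 0.0054, 0.0345]
tool_rot: [0.623, 0.783, 0.001, -0.001]
ft_force: [-2.0, 5.5, 2.1]
grip_width: 0.015
grasp_force: 60.7
```

Emit:
{"op": "step_arm", "data": {
  "targets": "-1 0.0002 -0.001 0 0 0 0;-1 0.0005 -0.0019 0 0 0 0;-1 0.0007 -0.0029 0 0 0 0"
}}

```text
clock: 14.83
eef_pos: [0.482, 0.004, 0.0345]
tool_rot: [0.623, 0.783, 0.001, -0.001]
ft_force: [-2.1, 5.5, 1.9]
grip_width: 0.0154
grasp_force: 60.7
```

Emit:
{"op": "step_arm", "data": {
  "targets": "-1 0.0002 -0.001 0 0 0 0;-1 0.0005 -0.0019 0 0 0 0;-1 0.0007 -0.0029 0 0 0 0"
}}

```text
clock: 15.08
eef_pos: [0.4824, 0.0025, 0.0345]
tool_rot: [0.623, 0.783, 0.001, -0.001]
ft_force: [-1.1, 5.9, 2.3]
grip_width: 0.0156
grasp_force: 60.8
```

Emit:
{"op": "step_arm", "data": {
  "targets": "-1 0.0002 -0.001 0 0 0 0;-1 0.0005 -0.0019 0 0 0 0;-1 0.0007 -0.0029 0 0 0 0"
}}

```text
clock: 15.33
eef_pos: [0.4827, 0.0011, 0.0345]
tool_rot: [0.623, 0.783, 0.001, -0.001]
ft_force: [-1.5, 5.1, 2.6]
grip_width: 0.015
grasp_force: 60.8
```

Emit:
{"op": "step_arm", "data": {
  "targets": "-1 0.0002 -0.001 0 0 0 0;-1 0.0005 -0.0019 0 0 0 0;-1 0.0007 -0.0029 0 0 0 0"
}}

```text
clock: 15.58
eef_pos: [0.4827, 0.0008, 0.0347]
tool_rot: [0.622, 0.783, 0.002, -0.002]
ft_force: [-3.6, 10.4, 4.9]
grip_width: 0.0154
grasp_force: 61.2
```

Emit:
{"op": "step_arm", "data": {
  "targets": "-1 0.0002 -0.0008 0 0 0 0;-1 0.0002 -0.0008 0 0 0 0;-1 0.0002 -0.0008 0 0 0 0;-1 0.0002 -0.0008 0 0 0 0"
}}

```text
clock: 15.92
eef_pos: [0.4827, 0.0008, 0.0347]
tool_rot: [0.622, 0.783, 0.002, -0.002]
ft_force: [-2.6, 11.0, 4.7]
grip_width: 0.0151
grasp_force: 61.3
```

Emit:
{"op": "step_arm", "data": {
  "targets": "-1 0 0 0 0 0 0;-1 0 0 0 0 0 0;-1 0 0 0 0 0 0;-1 0 0 0 0 0 0;-1 0 0 0 0 0 0;-1 0 0 0 0 0 0;-1 0 0 0 0 0 0;-1 0 0 0 0 0 0;-1 0 0 0 0 0 0;-1 0 0 0 0 0 0"
}}

```text
clock: 16.75
eef_pos: [0.4827, 0.0008, 0.0347]
tool_rot: [0.622, 0.783, 0.002, -0.002]
ft_force: [-2.0, 10.3, 5.4]
grip_width: 0.0153
grasp_force: 61.3
```

Emit:
{"op": "step_arm", "data": {
  "targets": "-1 0.0002 -0.001 0 0 0 0;-1 0.0002 -0.001 0 0 0 0;-1 0.0002 -0.001 0 0 0 0"
}}

```text
clock: 17.0
eef_pos: [0.4827, 0.0008, 0.0348]
tool_rot: [0.622, 0.783, 0.002, -0.003]
ft_force: [-5.0, 11.6, 5.6]
grip_width: 0.0153
grasp_force: 61.4
```

Emit:
{"op": "step_arm", "data": {
  "targets": "-1 0 0 0 0 0 0;-1 0 0 0 0 0 0;-1 0 0 0 0 0 0;-1 0 0 0 0 0 0;-1 0 0 0 0 0 0;-1 0 0 0 0 0 0;-1 0 0 0 0 0 0;-1 0 0 0 0 0 0;-1 0 0 0 0 0 0;-1 0 0 0 0 0 0"
}}

```text
clock: 17.83
eef_pos: [0.4827, 0.0008, 0.0348]
tool_rot: [0.622, 0.783, 0.002, -0.003]
ft_force: [-3.8, 11.7, 4.7]
grip_width: 0.0151
grasp_force: 61.4
```

```bash
python3 - <<'E'
from st import *
st()
E
```

```text
t 17.83 tip along 44.5 lat -0.6 z 0.0348 yaw -76.93 | F along -12.2 lat -1.0 z 4.7 [0.48269633 0.0008063  0.03480238]
```

Emit:
{"op": "step_arm", "data": {
  "targets": "-1 -0.0009 0.0039 0 0 0 0;-1 -0.0023 0.0097 0 0 0 0;-1 -0.0045 0.0195 0 0 0 0;-1 -0.0081 0.0351 0 0 0 0;-1 -0.0126 0.0545 0 0 0 0;-1 -0.0189 0.0818 0 0 0 0;-1 -0.0262 0.113 0 0 0 0;-1 -0.0334 0.1442 0 0 0 0;-1 -0.0406 0.1753 0 0 0 0;-1 -0.0451 0.1948 0 0 0 0"
}}

```text
clock: 18.67
eef_pos: [0.4605, 0.0966, 0.0343]
tool_rot: [0.622, 0.783, -0.0, -0.0]
ft_force: [-1.2, 0.5, -1.2]
grip_width: 0.0149
grasp_force: 60.2
```

Emit:
{"op": "step_arm", "data": {
  "targets": "-1 -0.0072 0.0312 0 0 0 0;-1 -0.0144 0.0623 0 0 0 0;-1 -0.0217 0.0935 0 0 0 0;-1 -0.0289 0.1247 0 0 0 0;-1 -0.0361 0.1558 0 0 0 0;-1 -0.0433 0.187 0 0 0 0;-1 -0.0505 0.2182 0 0 0 0;-1 -0.0541 0.2338 0 0 0 0;-1 -0.0541 0.2338 0 0 0 0"
}}

```text
clock: 19.42
eef_pos: [0.4338, 0.2133, 0.0344]
tool_rot: [0.622, 0.783, 0.0, 0.0]
ft_force: [0.1, -0.8, -0.8]
grip_width: 0.0151
grasp_force: 60.2
```

```bash
python3 - <<'E'
from st import *
st();im=bot.camera("top")[...,::-1];cv2.imwrite("pics/t7.png",im)
cv2.imwrite("pics/t7c.png",cv2.resize(im[170:290,200:440].copy(),(800,400),interpolation=2))
E
```

```text
t 19.42 tip along -173.6 lat -0.3 z 0.0344 yaw -76.90 | F along 0.8 lat -0.1 z -0.8 [0.43382369 0.21331374 0.03442347]
```

View pics/t7c.png

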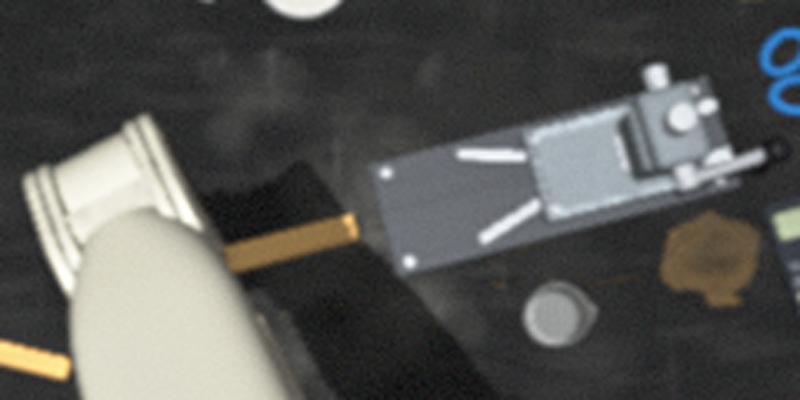

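Emit:
{"op": "step_arm", "data": {
  "targets": "-1 0.02 0.02 0 0 0 0;-1 0.04 0.04 0 0 0 0;-1 0.06 0.06 0 0 0 0;-1 0.072 0.074 0 0 0 0;-1 0.072 0.074 -0.01 0 0 0;-1 0.072 0.074 -0.02 0 0 0;-1 0.072 0.074 -0.025 0 0 0;-1 0.072 0.074 -0.028 0 0 0;-1 0.072 0.074 -0.028 0 0 0;-1 0.072 0.074 -0.028 0 0 0"
}}

```text
clock: 20.3
eef_pos: [0.4689, 0.2475, 0.0203]
tool_rot: [0.623, 0.782, -0.001, -0.0]
ft_force: [-2.3, -3.1, 3.7]
grip_width: 0.0151
grasp_force: 60.9
```

Emit:
{"op": "step_arm", "data": {
  "targets": "0 0 0 0 0 0 0;0 0 0 0 0 0 0;0.5 0 0 0 0 0 0;1 0 0 0 0 0 0;1 0 0 0 0 0 0;1 0 0 0 0 0 0;1 0 0 0 0 0 0"
}}

```text
clock: 20.88
eef_pos: [0.4702, 0.2489, 0.0204]
tool_rot: [0.623, 0.782, 0.0, -0.0]
ft_force: [0.1, 0.8, -0.6]
grip_width: 0.0856
grasp_force: 0.0
```

Emit:
{"op": "step_arm", "data": {
  "targets": "1 0 0 0.03 0 0 0;1 0 0 0.08 0 0 0;1 0 0 0.15 0 0 0;1 0 0 0.23 0 0 0;1 0 0 0.31 0 0 0;1 0 0 0.39 0 0 0;1 0 0 0.44 0 0 0;1 0 0 0.44 0 0 0;1 0 0 0.44 0 0 0"
}}

```text
clock: 21.63
eef_pos: [0.4712, 0.2494, 0.2424]
tool_rot: [0.623, 0.782, 0.002, 0.001]
ft_force: [-0.4, 0.5, -1.3]
grip_width: 0.0853
grasp_force: 0.0
```

```bash
python3 - <<'E'
from st import *
st();w=bot.camera("wrist")[...,::-1];t=bot.camera("top")[...,::-1];cv2.imwrite("pics/w8.png",w)
cv2.imwrite("pics/f8.png",np.vstack([cv2.resize(w,(480,300)),cv2.resize(t[180:300,200:392].copy(),(480,300))]))
E
```

```text
t 21.63 tip along -200.3 lat 44.2 z 0.2424 yaw -77.05 | F along -0.5 lat -0.3 z -1.3 [0.47117522 0.24939199 0.24237361]
```

View pics/f8.png

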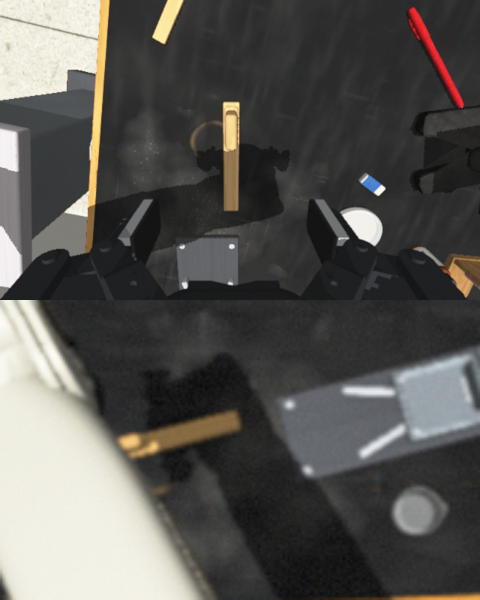

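The stick lies on its blade on the bench, at about (230,155) in the wrist view, clear of the bed. The bar is inside the guard and the gripper is clear, so I'm handing the job in.

```bash
python3 -c "
from workcell import bot
print(bot.job_done())"
```

```text
the job is handed in; nothing more can be done
None
```

I handed the job in at about 22 s. I fed the bar with the stick until it met a hard stop about 105 mm inside the mouth and held it there for about 2 s at roughly 6–7 N net of roller drag, with no movement seen. I then drew the stick out and laid it flat on the bench, clear of the punch. The bar's final contact with the gauge is hidden, so I judged it by force and position only.

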